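# Stack the mixer's discs and hold its offset lever level over them

### The arm

A 6-joint arm with a two-finger parallel gripper is mounted at the origin on a cart in front of the work surface, level with it; the furniture and walls round the work are solid. World frame = base frame: x ahead of the robot, y to its left, z up, the work surface at z = 0. Lengths are in m, angles in rad, forces in N, time in s.
With the tool pointing down it reaches from about 0.35 to 0.775 m from the base axis. Payload 5.5 kg.
Tool frame: the origin (TCP) lies on the centre line of the jaws, within the pads' length; the fingertips stand 8 mm ahead of it and the grasp point (between the pads) lies 11 mm behind it; z points along the fingers, y is the line along which they close (so a half turn about z gives the same grasp; the last joint's range is limited). The gripper opens to 85 mm and grips with 20 to 120 N. Pads are 22 mm wide; open, the fingers measure 114 mm over their backs; the gripper's body (76 mm by 85 mm) begins 54 mm behind the grasp point. The pads swing forward as they close: fully open they stand 13 mm farther back than shut.
Start: joints at [-1.261, 0.313, 0.046, 1.304, 0, 1.431], TCP at [0.25, -0.518, 0.239] pointing down, gripper open.
Joint ranges: [-2.76, 2.76], [-0.86, 1.69], [-1.03, 1.26], [-2.2, 2.34], [-1.47, 1.5], [-3.14, 3.14]. Speed limits (rad/s): [2.57, 2.57, 3.14, 3.14, 3.14, 3.14].

### API

Orientations are given as [roll, pitch, yaw] about the fixed x, y, z axes, in that order (R = Rz(yaw) Ry(pitch) Rx(roll)).
In Python, from station import arm gives the robot as it stands. The module is installed in compiled form; this text tells all that it offers.
- The arm moves only by the tool jog_arm, never from a script. Its argument "deltas" is a list of rows, each an object with "translation": the shift along the tool's x, y, z in mm, a list of three; "delta_rot": the turn, a rotation vector about the tool's x, y, z in rad, a list of three. In form: [{"translation": [x, y, z], "delta_rot": [wx, wy, wz]}, ...]. A call has 1 to 12 rows; each row shifts and turns the commanded pose from where the row before left it, along the tool's axes as they then stand; what a row does not reach is not made up. A row lasts 1/10 s, in which the tool goes at most 50 mm and 8.59 degrees, less where a joint would pass 70% of its speed; a pose out of reach is approached as far as the arm can. A call is refused whole if a number of a shift passes 50 or a number of a turn 0.15, either way. A call with a gripper value outside its range is refused whole. "hand" is the gripper's target within -1 to 1 (shut at 1, half-way at 0, fully open at -1), set as the call begins (left out, the last holds). The fingers move at their own pace and stop on an object; "grip_force" is the grip in N (left out, the last holds). Time passes only in rows, so rows that do not move let the fingers close. It gives the time, the measured TCP pose, the force, the opening and the grip force at its end, in the units of the state.
- arm.sense(): the state, without advancing time (a new reading comes with each control period).
- arm.snapshot(name): name is "scene" or "top"; returns a dict with "image" (420x560x3 uint8, red, green, blue), "depth" (420x560 float32, m along the optical axis (not along the pixel's ray), 0 where there is no reading), "fx", "fy", "cx", "cy" (pixels), "rvec" (rotation vector, rad) and "tvec" (3), from world to camera coordinates, as OpenCV has them. Camera axes: x right, y down, z forward; pixel columns grow to the right and rows downward; lengths in m; the calibration is good to about 2 mm. A picture is of the moment at which its call begins.
- arm.job_done(): hands the job in; it is judged then, once.
The state is a dict: "clock": time; "joints": joint angles; "joint_vel": joint speeds; "effort": joint torques, N m; "tcp_pos": TCP position; "orientation": TCP orientation; "wrist_force": force on the tool from outside, world axes, zero at the start; "wrist_torque": the same for the moment, N m; "opening": opening from 0.0 (shut) to 1.0 (fully open); "finger_force": force on a finger pad.
Only numpy, scipy, OpenCV 4.12 (cv2) and the standard library are available. Lean on these libraries where they do the work, as an engineer would, in place of code of your own. Each camera call takes 0.05 s, during which the arm holds its last target. There are 200 camera calls.

### The job

Rebuild the tube mixer's drive: lay the orange damper disc flat and centred on the round steel seat of the white mixer base, then the smaller aluminium disc centred on top of it, and let go of both. Then grip the grey offset lever by its bar at the balance point (the yellow band), lift it without letting it tip, and hold it still and level with the middle of its round boss over the middle of the discs, its underside about 4 cm above them, ready for a colleague to bolt on: finish while still holding it there, and leave the other things where they are.

Things in the scene. Friction and masses are not known exactly. Their poses are not given: they have to be found in the camera images.
- drive_seat (a point): Centre of the top face of the round steel seat (66 mm across, flat, top 40 mm above the worktop) on the white mixer base, a fixed 110 x 110 mm housing whose shoulder is 30 mm high, with a small black dial on its front. z up.
- damper_disc: Orange plastic damper disc, 52 mm across and 12 mm thick, solid, 40 g, lying flat on the worktop. Origin: centre of its underside; z up. Grip it across the rim.
- spacer_disc: Aluminium spacer disc, 44 mm across and 12 mm thick, solid, 50 g, lying flat on the worktop. Origin: centre of its underside; z up. Grip it across the rim.
- lever: Offset lever, about 0.4 kg, lying level, 230 mm long. Heavy grey round boss (40 mm across, 40 high); an aluminium bar (14 mm wide, underside 14 and top 34 mm above the lever's underside) runs from it along +x to a light blue clip (30 x 42 mm, 36 high) centred 195 mm from the boss axis. Origin: boss axis, underside of boss; x along the bar to the clip, z up.
- lever_balance (a point): Balance point of the lever (where its weight is centred along the bar), marked by a 6 mm yellow band round the bar: 60 mm from the boss axis along +x of the lever, at half the bar's height, 24 mm above the lever's underside. Axes as the lever's.
- timer: White square timer, 64 x 64 x 20 mm, a bystander. Origin: centre of the underside.
- tape_roll: Roll of cream paper tape lying flat, 72 mm across, 19 mm high, a bystander. Origin: centre of the underside.
- specimen_cup: Specimen cup with blue lid, 70 mm across, 72 mm high, a bystander. Origin: centre of the underside.
- stapler: Red stapler, 105 x 30 x 34 mm, a bystander. Origin: centre of the underside.
- notepad: Cream note pad, 102 x 68 x 8 mm, a bystander. Origin: centre of the underside.
- tube_lying_a: Capped blood tube with purple cap lying flat, 90 mm long, a bystander. Origin: centre of the underside.
Mind the look-alikes: they are no part of the job. Leave any black look-alike of the spacer_disc alone.

How it is judged:
On the way, in this order (a step that is already met when the one before it is completed fails the run):
1. the orange disc lies flat and centred on the seat, let go (horizontal distance between damper_disc and drive_seat below 0.008 m and z of damper_disc in the frame of drive_seat between -0.003 and 0.003 m and angle between damper_disc's own z axis and vertical below 0.06 rad and linear speed of damper_disc below 0.02 m/s and contact force between the fingers and damper_disc below 0.1 N), for 0.2 s.
2. the aluminium disc lies flat and centred on the orange disc, let go (all of step 1 and horizontal distance between spacer_disc and drive_seat below 0.008 m and z of spacer_disc in the frame of damper_disc between 0.009 and 0.015 m and angle between spacer_disc's own z axis and vertical below 0.06 rad and linear speed of spacer_disc below 0.02 m/s and contact force between the fingers and spacer_disc below 0.1 N and horizontal distance between spacer_disc and damper_disc below 0.008 m), for 0.2 s.
At the end, for the whole second after the job is handed in: Discs at rest, let go, within 8 mm of the seat centre and each other; the fingers hold the lever within 22 mm of its balance point, still, level within 0.10 rad, boss axis within 15 mm of the seat centre, underside 15 to 80 mm above the aluminium disc, touching no disc or bystander (all of step 2 and horizontal distance between lever and drive_seat below 0.015 m and z of lever in the frame of spacer_disc between 0.027 and 0.092 m and angle between lever's own z axis and vertical below 0.1 rad and linear speed of lever below 0.02 m/s and angular speed of lever below 0.15 rad/s and contact force between the fingers and lever above 2 N and x of the grasp point in the frame of lever between 0.038 and 0.082 m and contact force between lever and spacer_disc below 0.1 N and contact force between lever and damper_disc below 0.1 N and contact force between lever and timer below 0.1 N and contact force between lever and tape_roll below 0.1 N and contact force between lever and specimen_cup below 0.1 N and contact force between lever and stapler below 0.1 N and contact force between lever and notepad below 0.1 N and contact force between lever and tube_lying_a below 0.1 N); the arm keeps its last pose, push and grip.
It fails at once if the lever tips by more than 0.35 rad (angle between lever's own z axis and vertical above 0.35 rad).
It fails at once if a bystander is moved more than 30 mm (distance of any of timer, tape_roll, specimen_cup, stapler, notepad, tube_lying_a from where it was at the start of the episode above 0.03 m).
It also fails if it takes over 64 s, if anything falls off the work surface, if the arm or the gripper's body presses on something with over 40 N, if the wrist force passes 120 N, or if a joint passes its speed limit or range.

## Working session

There is one attempt and no reset: what is moved stays moved. The work goes in short steps, Python scripts to look and compute and a tool call to move; the robot and the scene stay as the last step left them, time stands still between calls to the robot, and variables do not carry over. Pictures are saved under pics/ and viewed, at most 10 in all, crops included, and the job is handed in when it is done.

Besides the shell and the picture viewer there is one more tool, called as name(argument=value, ...) on one line, values as JSON. jog_arm: Moves the arm, as the interface text tells. Its arguments: {"type":"object","properties":{"deltas":{"type":"array"},"hand":{"type":"number"},"grip_force":{"type":"number"}},"required":["deltas"]}

```bash
mkdir -p pics; cat > h.py <<'E'
import numpy as np, cv2
from station import arm
def snap(n):
    s=arm.snapshot(n); s['R']=cv2.Rodrigues(np.array(s['rvec'],float))[0]; s['t']=np.array(s['tvec'],float).reshape(3); return s
def cast(s,u,v,z):
    d=s['R'].T@np.array([(u-s['cx'])/s['fx'],(v-s['cy'])/s['fy'],1]); o=-s['R'].T@s['t']
    return o+d*(z-o[2])/d[2]
def cloud(s):
    v,u=np.mgrid[:420,:560]; Z=s['depth']
    P=np.stack([(u-s['cx'])/s['fx']*Z,(v-s['cy'])/s['fy']*Z,Z],-1)
    return (P-s['t'])@s['R']
def save(s,n): cv2.imwrite('pics/'+n,s['image'][:,:,::-1])
E
python3 - <<'E'
from h import *
for n in('top','scene'):
    s=snap(n); save(s,n+'0.png'); np.savez(n+'0.npz',**s); print(n,-s['R'].T@s['t'],s['fx'])
print(arm.sense())
E
```

```text
top [ 0.43382702 -0.01475372  1.20392243] 414.91273473876254
scene [-0.01267427  0.65839415  0.67806818] 389.4953578696733
{'clock': 0.1, 'joints': array([-1.26058409e+00,  3.13935151e-01,  4.51141416e-02,  1.30359840e+00,
       -5.25007653e-06,  1.43123005e+00]), 'joint_vel': array([-0.00081513, -0.00116922,  0.00319759, -0.0004793 ,  0.00165761,
        0.00023498]), 'effort': array([ 1.58951771e-03, -4.81725419e+01,  2.99243367e+01,  1.27291074e-02,
       -1.90056094e-04, -8.93025387e-08]), 'tcp_pos': array([ 0.24986499, -0.51739429,  0.23850124]), 'orientation': array([-3.13998462e+00, -2.20593887e-04,  4.49778344e-01]), 'wrist_force': array([-1.34257621,  0.15006382,  1.00872064]), 'wrist_torque': array([ 0.01422429, -0.02106445,  0.06649566]), 'finger_force': 0.0, 'opening': 0.998926754752891}
```

View pics/top0.png

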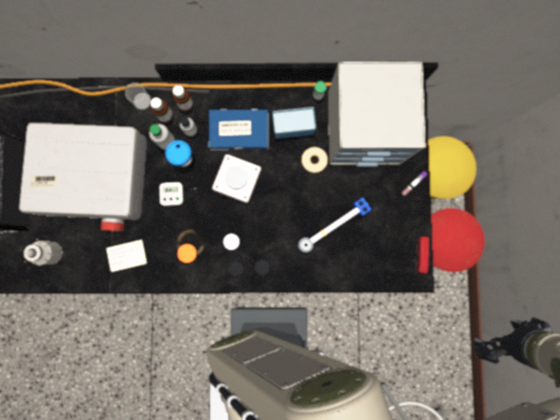

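View pics/scene0.png

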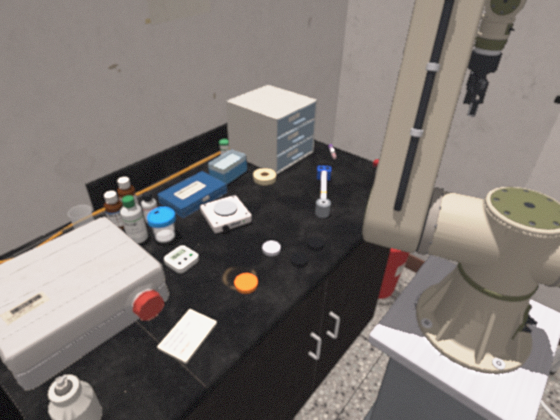

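Top view: seat at ~(236,177), orange disc (187,254) with a brown ring lying behind it, aluminium disc (231,242), black look-alikes (236,268)/(262,267), lever boss (306,245) to clip (362,207), tape (314,159), cabinet (378,110). The scene view agrees.

```bash
cat > loc.py <<'E'
from h import *
def blob(s,m,z,near=None,amin=20):
    n,l,st,c=cv2.connectedComponentsWithStats(m.astype(np.uint8))
    out=[]
    for i in range(1,n):
        if st[i,4]>=amin:
            (u,v),r=cv2.minEnclosingCircle(np.argwhere(l==i)[:,::-1].astype(np.float32))
            out.append((np.round(c[i],1),st[i,4],np.round(cast(s,*c[i],z),4),round(r,1)))
    return out
def hsv(s): return cv2.cvtColor(s['image'],cv2.COLOR_RGB2HSV).astype(int)
def roi(m,u0,u1,v0,v1):
    o=np.zeros_like(m); o[v0:v1,u0:u1]=m[v0:v1,u0:u1]; return o
E
python3 - <<'E'
from loc import *
T=dict(np.load('top0.npz'));S=dict(np.load('scene0.npz'))
for n,s in(('T',T),('S',S)):
    h=hsv(s);H,Sa,V=h[...,0],h[...,1],h[...,2]
    R=(lambda m,a,b:roi(m,*(a if n=='T' else b)))
    print(n,'orange',blob(s,R((Sa>180)&(H<16)&(V>150),(165,210,235,275),(220,265,265,300)),.012))
    print('alu',blob(s,R((Sa<70)&(V>130),(215,250,228,256),(255,290,235,262)),.012))
    print('yellow',blob(s,R((H>18)&(H<35)&(Sa>90)&(V>120),(295,375,195,255),(310,340,160,225)),.034,amin=2))
    print('blue',blob(s,R((H>100)&(H<130)&(Sa>120),(340,380,195,225),(310,340,160,190)),.036))
    P=cloud(s)
    for nm,a,b in(('alu',(231,242),(271,248)),('or',(187,254),(246,283)),('seat',(236,177),(226,209)),('boss',(306,245),(323,208))):
        u,v=a if n=='T' else b; print(nm,P[v,u].round(4))
# heights clouds
P=cloud(T)
for nm,(u0,u1,v0,v1),lo,hi in(('base',(205,270,150,205),.02,.06),('seat',(205,270,150,205),.036,.06),('boss',(296,316,235,255),.036,.06),('ring',(170,210,225,270),.003,.03),('lever',(295,375,195,255),.01,.06)):
    q=P[v0:v1,u0:u1].reshape(-1,3);q=q[(q[:,2]>lo)&(q[:,2]<hi)];print(nm,len(q),q.mean(0).round(4),q.min(0).round(3),q.max(0).round(3))
def big(s,n,b):
    u0,u1,v0,v1=b; return cv2.resize(s['image'][v0:v1,u0:u1,::-1],(400,300),interpolation=cv2.INTER_CUBIC)
cv2.imwrite('pics/crop.png',np.vstack([np.hstack([big(T,0,(160,280,190,280)),big(T,0,(285,405,180,270))]),np.hstack([big(T,0,(190,290,140,215)),big(S,0,(190,350,150,270))])]))
E
```

```text
T orange [(array([189.1, 245.7]), np.int32(21), array([0.4498, 0.2221, 0.012 ]), 7.3), (array([185.7, 257.6]), np.int32(42), array([0.4156, 0.2315, 0.012 ]), 9.6)]
alu [(array([230.9, 241.3]), np.int32(226), array([0.4618, 0.1023, 0.012 ]), 8.4)]
yellow [(array([321.6, 230.2]), np.int32(5), array([ 0.4913, -0.1555,  0.034 ]), 1.1), (array([324.8, 234.6]), np.int32(5), array([ 0.4789, -0.1644,  0.034 ]), 1.1)]
blue [(array([362.3, 206.1]), np.int32(206), array([ 0.5589, -0.2712,  0.036 ]), 10.0)]
alu [0.4597 0.102  0.012 ]
or [0.426  0.2282 0.0106]
seat [0.643  0.0856 0.0416]
boss [ 0.4498 -0.1104  0.0422]
S orange [(array([245.6, 283.7]), np.int32(107), array([0.4255, 0.2344, 0.012 ]), 11.8)]
alu [(array([271., 247.]), np.int32(216), array([0.4623, 0.1038, 0.012 ]), 9.1)]
yellow []
blue [(array([323.8, 170.6]), np.int32(139), array([ 0.5528, -0.258 ,  0.036 ]), 9.6)]
alu [0.4585 0.108  0.0139]
or [0.427  0.2315 0.0109]
seat [0.6346 0.092  0.0404]
boss [ 0.4428 -0.0949  0.0329]
base 1464 [0.6414 0.085  0.0333] [0.576 0.018 0.021] [0.711 0.153 0.048]
seat 414 [0.6431 0.0852 0.041 ] [0.612 0.046 0.036] [0.675 0.14  0.048]
boss 162 [ 0.452  -0.1105  0.041 ] [ 0.433 -0.136  0.036] [ 0.475 -0.091  0.048]
ring 559 [0.4414 0.2253 0.0082] [0.383 0.166 0.003] [0.51  0.28  0.019]
lever 624 [ 0.5069 -0.193   0.0359] [ 0.433 -0.293  0.01 ] [ 0.582 -0.091  0.048]
```

View pics/crop.png

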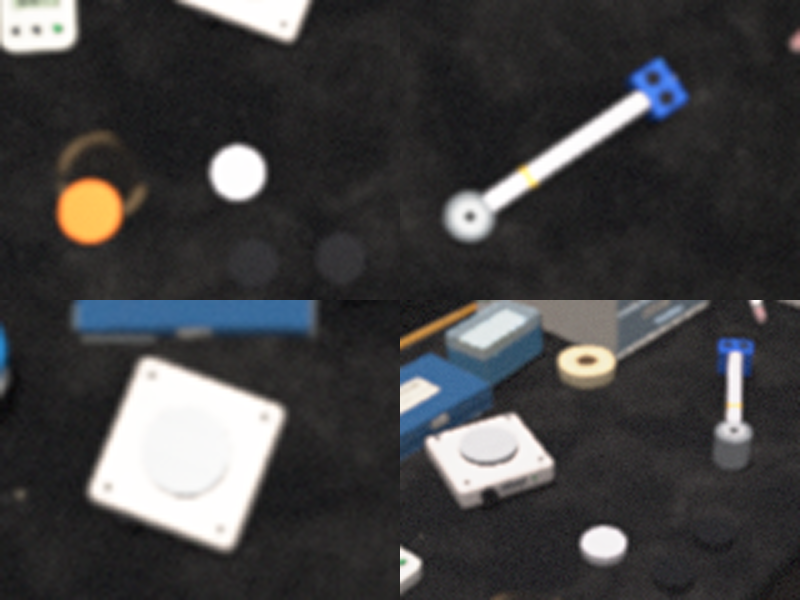

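The crop shows clear outlines: orange disc on a flat stain, lever with yellow band at ~(323,233) in the full frame, seat circle at ~(236,177), and free space round each grasp.

```bash
python3 - <<'E'
from loc import *
T=dict(np.load('top0.npz'));S=dict(np.load('scene0.npz'))
hT,hS=hsv(T),hsv(S)
print('or',blob(T,roi((hT[...,0]<25)&(hT[...,1]>100)&(hT[...,2]>140),170,205,240,270),.012),blob(S,roi((hS[...,0]<25)&(hS[...,1]>100)&(hS[...,2]>150),225,270,265,300),.010))
print('base T',blob(T,roi((hT[...,2]>110)&(hT[...,1]<60),205,268,150,205),.03,200))
for nm,s,u,v,z in(('seatT',T,235.9,177.1,.04),('seatS',S,224.9,207.7,.04),('bossT',T,305.4,244.4,.04),('bossS',S,323.1,201.8,.04),('yelT',T,322.75,232.75,.034),('yelS',S,323.6,191.9,.034),('clipT',T,361.75,206,.036),('clipS',S,323.8,170.2,.036)): print(nm,cast(s,u,v,z).round(4))
# seat circle: gradients around, per view
for nm,s,b in(('T',T,(205,270,150,205)),('S',S,(195,255,190,235))):
    u0,u1,v0,v1=b
    g=cv2.cvtColor(s['image'],cv2.COLOR_RGB2GRAY)[v0:v1,u0:u1]
    print(nm,[int(x) for x in g[(v1-v0)//2,::2]])
h=hT;m=roi((h[...,0]>15)&(h[...,0]<35)&(h[...,1]>40)&(h[...,2]>120),310,335,222,243);print('yel',blob(T,m,.034,amin=3))
E
```

```text
or [(array([186.5, 252.9]), np.int32(314), array([0.429 , 0.2294, 0.012 ]), 10.0)] [(array([245.6, 281.9]), np.int32(382), array([0.4306, 0.2291, 0.01  ]), 12.0)]
base T [(array([236.2, 177.8]), np.int32(1571), array([0.6428, 0.0859, 0.03  ]), 26.7)]
seatT [0.643  0.0861 0.04  ]
seatS [0.6416 0.0895 0.04  ]
bossT [ 0.4515 -0.1089  0.04  ]
bossS [ 0.4542 -0.1109  0.04  ]
yelT [ 0.4841 -0.1587  0.034 ]
yelS [ 0.486  -0.1604  0.034 ]
clipT [ 0.5591 -0.2698  0.036 ]
clipS [ 0.5541 -0.26    0.036 ]
T [28, 29, 30, 27, 30, 105, 247, 254, 254, 254, 250, 247, 248, 248, 249, 248, 249, 249, 249, 249, 250, 249, 254, 254, 254, 254, 174, 48, 35, 37, 33, 33, 35]
S [57, 53, 51, 95, 175, 238, 245, 244, 245, 239, 174, 205, 225, 229, 233, 231, 229, 226, 203, 150, 157, 245, 245, 244, 245, 230, 227, 165, 46, 34]
yel [(array([323.1, 232.6]), np.int32(21), array([ 0.4845, -0.1598,  0.034 ]), 3.7)]
```

jog_arm(deltas=[{"translation":[0,0,0],"delta_rot":[0,0,-0.14]},{"translation":[0,0,0],"delta_rot":[0,0,-0.14]},{"translation":[0,0,0],"delta_rot":[0,0,-0.14]},{"translation":[0,0,0],"delta_rot":[0,0,-0.14]},{"translation":[0,0,0],"delta_rot":[0,0,-0.14]},{"translation":[0,0,0],"delta_rot":[0,0,-0.14]},{"translation":[0,0,0],"delta_rot":[0,0,-0.14]},{"translation":[0,0,0],"delta_rot":[0,0,-0.14]},{"translation":[0,0,0],"delta_rot":[0,0,-0.14]},{"translation":[0,0,0],"delta_rot":[0,0,-0.14]},{"translation":[0,0,0],"delta_rot":[0,0,-0.14]},{"translation":[0,0,0],"delta_rot":[0,0,-0.14]}], hand=-1, grip_force=30)

```text
clock: 1.3
tcp_pos: [0.2499, -0.5175, 0.2388]
orientation: [3.141, -0.001, 2.136]
wrist_force: [0.5, -0.4, 0.7]
opening: 1.002
finger_force: 0.0
```

```bash
cat > go.py <<'E'
import sys; from h import *; from scipy.spatial.transform import Rotation as Ro
s=arm.sense(); R=Ro.from_euler('xyz',s['orientation']).as_matrix()
print('t',s['clock'],'tcp',s['tcp_pos'].round(4),'rpy',s['orientation'].round(3),'j',s['joints'].round(2),'op',round(s['opening'],3),'ff',round(s['finger_force'],1),'wf',s['wrist_force'].round(1))
if len(sys.argv)>3:
    t=np.array(sys.argv[1:4],float); print('tool mm',(R.T@(t-s['tcp_pos'])*1000).round(1))
if len(sys.argv)>4:
    w=float(sys.argv[4]); G=(Ro.from_euler('z',w)*Ro.from_euler('x',np.pi)).as_matrix()
    print('rot',Ro.from_matrix(R.T@G).as_rotvec().round(3)); print('tool mm after turn',(G.T@(t-s['tcp_pos'])*1000).round(1))
E
python3 go.py 0.4295 0.2293 0.15 2.6
```

```text
t 1.3 tcp [ 0.2499 -0.5175  0.2388] rpy [ 3.141e+00 -1.000e-03  2.136e+00] j [-1.26  0.31  0.05  1.3   0.   -0.25] op 1.002 ff 0.0 wf [ 0.5 -0.4  0.7]
tool mm [534.6 551.4  89.5]
rot [ 0.001 -0.001 -0.464]
tool mm after turn [231.1 732.5  88.8]
```

jog_arm(deltas=[{"translation":[0,0,0],"delta_rot":[0,0,-0.116]},{"translation":[0,0,0],"delta_rot":[0,0,-0.116]},{"translation":[0,0,0],"delta_rot":[0,0,-0.116]},{"translation":[0,0,0],"delta_rot":[0,0,-0.116]},{"translation":[14,45,5],"delta_rot":[0,0,0]},{"translation":[14,45,5],"delta_rot":[0,0,0]},{"translation":[14,45,5],"delta_rot":[0,0,0]},{"translation":[14,45,5],"delta_rot":[0,0,0]},{"translation":[14,45,5],"delta_rot":[0,0,0]},{"translation":[14,45,5],"delta_rot":[0,0,0]},{"translation":[14,45,5],"delta_rot":[0,0,0]},{"translation":[14,45,5],"delta_rot":[0,0,0]}])

```text
clock: 2.5
tcp_pos: [0.3417, -0.1503, 0.199]
orientation: [3.142, 0.0, 2.593]
wrist_force: [1.3, -0.0, -0.3]
opening: 1.001
finger_force: 0.0
```

jog_arm(deltas=[{"translation":[14,45,5],"delta_rot":[0,0,0]},{"translation":[14,45,5],"delta_rot":[0,0,0]},{"translation":[14,45,5],"delta_rot":[0,0,0]},{"translation":[14,45,5],"delta_rot":[0,0,0]},{"translation":[14,45,5],"delta_rot":[0,0,0]},{"translation":[14,45,5],"delta_rot":[0,0,0]},{"translation":[14,45,5],"delta_rot":[0,0,0]},{"translation":[0,0,0],"delta_rot":[0,0,0]},{"translation":[0,0,0],"delta_rot":[0,0,0]}])

```text
clock: 3.4
tcp_pos: [0.4216, 0.1687, 0.1636]
orientation: [-3.14, -0.001, 2.597]
wrist_force: [-0.1, -0.2, -0.4]
opening: 0.999
finger_force: 0.0
```

```bash
python3 go.py 0.4295 0.2293 0.04 2.6
```

```text
t 3.4 tcp [0.4216 0.1687 0.1636] rpy [-3.140e+00 -1.000e-03  2.597e+00] j [ 0.2   0.12 -0.39  1.06 -0.    0.75] op 0.999 ff 0.0 wf [-0.1 -0.2 -0.4]
tool mm [ 24.5  56.1 123.5]
rot [-0.002 -0.001 -0.003]
tool mm after turn [ 24.4  56.  123.6]
```

jog_arm(deltas=[{"translation":[12,28,31],"delta_rot":[0,0,0]},{"translation":[12.5,28,31],"delta_rot":[0,0,0]},{"translation":[0,0,31],"delta_rot":[0,0,0]},{"translation":[0,0,20],"delta_rot":[0,0,0]},{"translation":[0,0,10.5],"delta_rot":[0,0,0]},{"translation":[0,0,0],"delta_rot":[0,0,0]},{"translation":[0,0,0],"delta_rot":[0,0,0]},{"translation":[0,0,0],"delta_rot":[0,0,0]}])

```text
clock: 4.2
tcp_pos: [0.4318, 0.2281, 0.0421]
orientation: [3.14, 0.002, 2.593]
wrist_force: [0.7, 0.6, 0.3]
opening: 0.999
finger_force: 0.0
```

```bash
python3 go.py 0.4295 0.2293 0.010; python3 - <<'E'
from loc import *
T=snap('top');hT=hsv(T);save(T,'t1.png')
print(blob(T,roi((hT[...,0]<25)&(hT[...,1]>100)&(hT[...,2]>140),165,210,235,275),.012))
cv2.imwrite('pics/t1c.png',cv2.resize(T['image'][200:290,130:250,::-1],(600,450),interpolation=cv2.INTER_CUBIC))
E
```

```text
t 4.2 tcp [0.4318 0.2281 0.0421] rpy [3.140e+00 2.000e-03 2.593e+00] j [ 0.32  0.3  -0.49  0.77 -0.    0.87] op 0.999 ff 0.0 wf [0.7 0.6 0.3]
tool mm [ 2.6 -0.2 32.1]
[(array([191.2, 248.1]), np.int32(63), array([0.4427, 0.2162, 0.012 ]), 5.7)]
```

View pics/t1c.png

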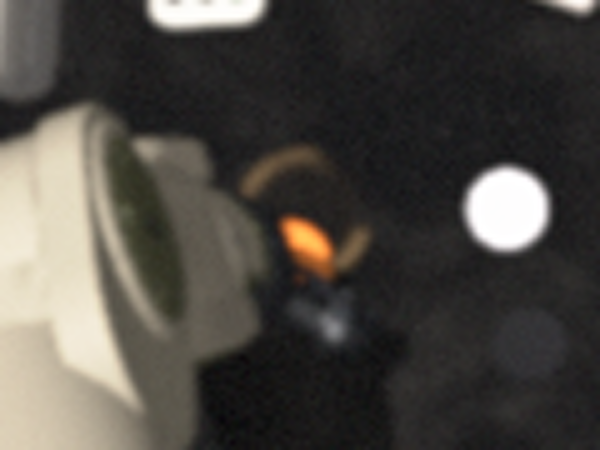

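The arm hides most of the disc; what is seen fits the plan. Descending.

jog_arm(deltas=[{"translation":[2,0,15],"delta_rot":[0,0,0]},{"translation":[0,0,11],"delta_rot":[0,0,0]},{"translation":[0,0,5],"delta_rot":[0,0,0]},{"translation":[0,0,0],"delta_rot":[0,0,0]},{"translation":[0,0,0],"delta_rot":[0,0,0]}])

```text
clock: 4.75
tcp_pos: [0.4289, 0.2294, 0.0099]
orientation: [-3.142, 0.0, 2.594]
wrist_force: [0.9, -0.9, 0.7]
opening: 1.0
finger_force: 0.0
```

jog_arm(deltas=[{"translation":[0,0,0],"delta_rot":[0,0,0]},{"translation":[0,0,0],"delta_rot":[0,0,0]},{"translation":[0,0,0],"delta_rot":[0,0,0]},{"translation":[0,0,0],"delta_rot":[0,0,0]},{"translation":[0,0,0],"delta_rot":[0,0,0]},{"translation":[0,0,0],"delta_rot":[0,0,0]},{"translation":[0,0,0],"delta_rot":[0,0,0]},{"translation":[0,0,0],"delta_rot":[0,0,0]}], hand=1, grip_force=30)

```text
clock: 5.55
tcp_pos: [0.4292, 0.2294, 0.0105]
orientation: [3.141, 0.001, 2.594]
wrist_force: [-1.4, -0.2, 6.0]
opening: 0.591
finger_force: 30.4
```

```bash
python3 go.py 0.6428 0.0868 0.13
```

```text
t 5.55 tcp [0.4292 0.2294 0.0105] rpy [3.141e+00 1.000e-03 2.594e+00] j [ 0.33  0.34 -0.53  0.7  -0.    0.87] op 0.591 ff 30.4 wf [-1.4 -0.2  6. ]
tool mm [-256.7  -10.5 -119.3]
```

jog_arm(deltas=[{"translation":[0,0,-20],"delta_rot":[0,0,0]},{"translation":[0,0,-40],"delta_rot":[0,0,0]},{"translation":[-20,-1,-40],"delta_rot":[0,0,0]},{"translation":[-40,-2,-19],"delta_rot":[0,0,0]},{"translation":[-45,-2,0],"delta_rot":[0,0,0]},{"translation":[-45,-2,0],"delta_rot":[0,0,0]},{"translation":[-45,-2,0],"delta_rot":[0,0,0]},{"translation":[-40,-1.5,0],"delta_rot":[0,0,0]},{"translation":[-22,0,0],"delta_rot":[0,0,0]},{"translation":[0,0,0],"delta_rot":[0,0,0]},{"translation":[0,0,0],"delta_rot":[0,0,0]}])

```text
clock: 6.65
tcp_pos: [0.6423, 0.0863, 0.128]
orientation: [-3.141, -0.002, 2.593]
wrist_force: [-0.9, -0.1, -0.6]
opening: 0.588
finger_force: 31.4
```

```bash
python3 go.py 0.6428 0.0868 0.052; python3 - <<'E'
from loc import *
o=[]
for n in('top','scene'):
    T=snap(n);h=hsv(T);m=(h[...,0]<25)&(h[...,1]>100)&(h[...,2]>120)
    b=(200,290,120,240) if n=='top' else (180,280,110,240)
    print(n,blob(T,roi(m,*b),.13)); u0,u1,v0,v1=b; o.append(cv2.resize(T['image'][v0:v1,u0:u1,::-1],(390,520),interpolation=cv2.INTER_CUBIC))
cv2.imwrite('pics/t2.png',np.hstack(o))
E
```

```text
t 6.65 tcp [0.6423 0.0863 0.128 ] rpy [-3.141e+00 -2.000e-03  2.593e+00] j [0.01 0.5  0.06 1.13 0.   0.56] op 0.588 ff 31.4 wf [-0.9 -0.1 -0.6]
tool mm [-0.3  0.8 76. ]
top []
scene [(array([204.9, 159.2]), np.int32(25), array([0.7583, 0.0475, 0.13  ]), 3.6), (array([188.6, 167.7]), np.int32(71), array([0.7562, 0.1079, 0.13  ]), 10.5), (array([223.1, 180.7]), np.int32(224), array([0.6379, 0.0913, 0.13  ]), 9.7)]
```

View pics/t2.png

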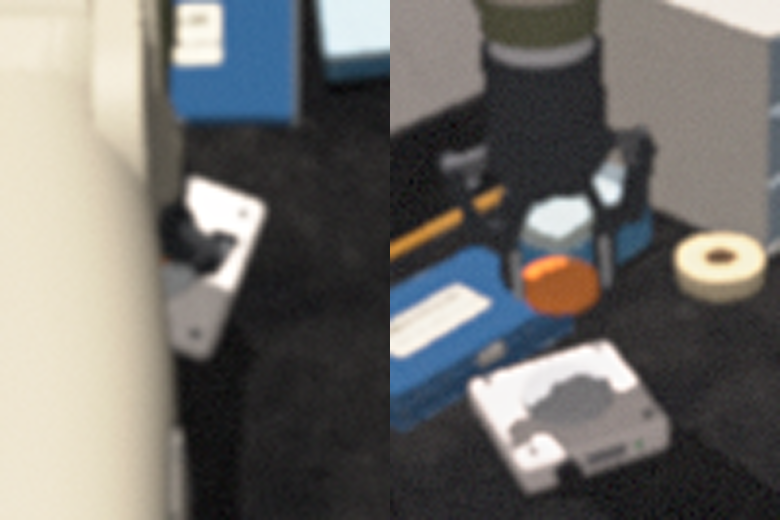

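The scene view shows the disc held between the fingers above the seat, roughly level (crop (560,285)); I'll verify tilt and offset by depth.

```bash
python3 - <<'E'
from loc import *
T=snap('scene');h=hsv(T);m=roi((h[...,0]<25)&(h[...,1]>100)&(h[...,2]>100),208,245,165,200)
P=cloud(T)[m];V=h[...,2][m];
for z in np.arange(.09,.15,.004):
    q=P[(P[:,2]>=z)&(P[:,2]<z+.004)]
    if len(q)>3: print(z.round(3),len(q),q.mean(0).round(4),q.min(0).round(3),q.max(0).round(3))
v,u=np.where(m);print(u.min(),u.max(),v.min(),v.max())
o=h[...,2]*m
for r in range(v.min(),v.max()+1): print(r,[int(x) for x in o[r,210:240]])
E
```

```text
0.118 12 [0.6277 0.1031 0.1208] [0.617 0.087 0.118] [0.642 0.112 0.122]
0.122 26 [0.6249 0.0958 0.124 ] [0.616 0.07  0.122] [0.648 0.112 0.126]
0.126 55 [0.6368 0.0906 0.129 ] [0.617 0.063 0.126] [0.667 0.114 0.13 ]
0.13 125 [0.6412 0.0877 0.1312] [0.617 0.062 0.13 ] [0.668 0.114 0.134]
214 233 174 188
174 [0, 0, 0, 0, 0, 0, 0, 0, 0, 196, 218, 230, 230, 221, 185, 0, 0, 0, 0, 0, 0, 0, 0, 0, 0, 0, 0, 0, 0, 0]
175 [0, 0, 0, 0, 0, 0, 0, 217, 249, 255, 255, 255, 253, 244, 206, 170, 153, 150, 141, 0, 0, 0, 0, 0, 0, 0, 0, 0, 0, 0]
176 [0, 0, 0, 0, 0, 196, 248, 255, 254, 252, 252, 252, 245, 226, 183, 162, 159, 160, 159, 147, 140, 114, 0, 0, 0, 0, 0, 0, 0, 0]
177 [0, 0, 0, 0, 200, 254, 255, 252, 251, 252, 248, 232, 201, 176, 160, 157, 156, 161, 163, 159, 153, 142, 106, 0, 0, 0, 0, 0, 0, 0]
178 [0, 0, 0, 0, 226, 255, 255, 253, 248, 232, 204, 177, 163, 157, 158, 161, 161, 156, 159, 159, 160, 153, 129, 0, 0, 0, 0, 0, 0, 0]
179 [0, 0, 0, 0, 188, 235, 242, 234, 203, 176, 163, 158, 160, 157, 158, 159, 160, 163, 159, 161, 163, 157, 139, 0, 0, 0, 0, 0, 0, 0]
180 [0, 0, 0, 0, 140, 171, 180, 177, 166, 
[... 394 characters left out ...]
, 161, 163, 163, 162, 159, 161, 164, 161, 164, 166, 162, 161, 162, 155, 135, 0, 0, 0, 0, 0, 0, 0]
184 [0, 0, 0, 0, 0, 150, 161, 167, 169, 166, 166, 165, 165, 165, 162, 167, 168, 167, 162, 161, 160, 149, 125, 0, 0, 0, 0, 0, 0, 0]
185 [0, 0, 0, 0, 0, 0, 162, 169, 167, 167, 168, 168, 168, 168, 168, 168, 170, 167, 163, 159, 151, 136, 103, 0, 0, 0, 0, 0, 0, 0]
186 [0, 0, 0, 0, 0, 0, 0, 164, 165, 165, 168, 170, 169, 170, 171, 169, 166, 164, 155, 144, 119, 0, 0, 0, 0, 0, 0, 0, 0, 0]
187 [0, 0, 0, 0, 0, 0, 0, 0, 152, 157, 157, 159, 158, 162, 156, 156, 156, 144, 126, 109, 0, 0, 0, 0, 0, 0, 0, 0, 0, 0]
188 [0, 0, 0, 0, 0, 0, 0, 0, 0, 0, 0, 0, 125, 123, 0, 0, 0, 103, 0, 0, 0, 0, 0, 0, 0, 0, 0, 0, 0, 0]
```

Disc is level, centred at about (0.6425, 0.088). Lower it and release.

jog_arm(deltas=[{"translation":[0,0,25],"delta_rot":[0,0,0]},{"translation":[0,0,25],"delta_rot":[0,0,0]},{"translation":[0,0,15],"delta_rot":[0,0,0]},{"translation":[0,0,7],"delta_rot":[0,0,0]},{"translation":[0,0,2],"delta_rot":[0,0,0]},{"translation":[0,0,2],"delta_rot":[0,0,0]},{"translation":[0,0,0],"delta_rot":[0,0,0]},{"translation":[0,0,0],"delta_rot":[0,0,0]}])

```text
clock: 7.6
tcp_pos: [0.6434, 0.0866, 0.0537]
orientation: [3.141, 0.001, 2.594]
wrist_force: [0.3, 0.3, 0.1]
opening: 0.59
finger_force: 31.4
```

jog_arm(deltas=[{"translation":[0,0,1.5],"delta_rot":[0,0,0]},{"translation":[0,0,1],"delta_rot":[0,0,0]},{"translation":[0,0,0],"delta_rot":[0,0,0]},{"translation":[0,0,0],"delta_rot":[0,0,0]}])

```text
clock: 8.0
tcp_pos: [0.643, 0.0865, 0.0506]
orientation: [3.141, 0.001, 2.594]
wrist_force: [0.2, 0.8, 0.7]
opening: 0.587
finger_force: 31.6
```

```bash
python3 go.py 0.6428 0.0868 0.0505
```

```text
t 8.0 tcp [0.643  0.0865 0.0506] rpy [3.141e+00 1.000e-03 2.594e+00] j [ 0.01  0.56 -0.05  0.96 -0.    0.56] op 0.587 ff 31.6 wf [0.2 0.8 0.7]
tool mm [0.4 0.2 0.1]
```

jog_arm(deltas=[{"translation":[0,0,0.6],"delta_rot":[0,0,0]},{"translation":[0,0,0],"delta_rot":[0,0,0]}])

```text
clock: 8.2
tcp_pos: [0.643, 0.0865, 0.0505]
orientation: [3.141, 0.001, 2.594]
wrist_force: [-0.8, -1.3, 5.8]
opening: 0.585
finger_force: 32.0
```

jog_arm(deltas=[{"translation":[0,0,0],"delta_rot":[0,0,0]},{"translation":[0,0,0],"delta_rot":[0,0,0]},{"translation":[0,0,0],"delta_rot":[0,0,0]},{"translation":[0,0,0],"delta_rot":[0,0,0]},{"translation":[0,0,0],"delta_rot":[0,0,0]},{"translation":[0,0,0],"delta_rot":[0,0,0]},{"translation":[0,0,-20],"delta_rot":[0,0,0]},{"translation":[0,0,-40],"delta_rot":[0,0,0]},{"translation":[0,0,-30],"delta_rot":[0,0,0]}], hand=-1)

```text
clock: 9.1
tcp_pos: [0.6428, 0.0865, 0.1412]
orientation: [3.142, 0.0, 2.594]
wrist_force: [0.5, -1.0, 0.3]
opening: 0.999
finger_force: 0.0
```

```bash
python3 go.py 0.462 0.1027 0.04; python3 - <<'E'
from loc import *
T=snap('scene');h=hsv(T);m=roi((h[...,0]<25)&(h[...,1]>100)&(h[...,2]>100),205,255,185,225)
P=cloud(T)[m]
q=P[P[:,2]>.047];print(len(q),q.mean(0).round(4),q.min(0).round(3),q.max(0).round(3))
print(blob(T,m,.048))
m=roi((h[...,1]<70)&(h[...,2]>130),255,290,232,262);print('alu',blob(T,m,.012))
E
```

```text
t 9.1 tcp [0.6428 0.0865 0.1412] rpy [3.142 0.    2.594] j [ 0.01  0.5   0.08  1.15 -0.    0.56] op 0.999 ff 0.0 wf [ 0.5 -1.   0.3]
tool mm [162.8 -80.4 101.1]
179 [0.6382 0.0927 0.0559] [-0.013  0.065  0.047] [0.668 0.658 0.678]
[(array([224.4, 204.3]), np.int32(222), array([0.6458, 0.0867, 0.048 ]), 9.5)]
alu [(array([271. , 248.3]), np.int32(156), array([0.4591, 0.1072, 0.012 ]), 7.4)]
```

jog_arm(deltas=[{"translation":[40,-20,0],"delta_rot":[0,0,0]},{"translation":[43,-20,10],"delta_rot":[0,0,0]},{"translation":[40,-20,20],"delta_rot":[0,0,0]},{"translation":[40,-20,20],"delta_rot":[0,0,0]},{"translation":[0,0,20],"delta_rot":[0,0,0]},{"translation":[0,0,20],"delta_rot":[0,0,0]},{"translation":[0,0,8],"delta_rot":[0,0,0]},{"translation":[0,0,0],"delta_rot":[0,0,0]},{"translation":[0,0,0],"delta_rot":[0,0,0]}])

```text
clock: 10.05
tcp_pos: [0.4627, 0.1031, 0.0422]
orientation: [3.141, 0.001, 2.594]
wrist_force: [-0.5, -0.1, 0.0]
opening: 1.0
finger_force: 0.0
```

```bash
python3 go.py 0.462 0.1027 0.0105; python3 - <<'E'
from loc import *
T=snap('top');h=hsv(T);m=(h[...,0]<25)&(h[...,1]>100)&(h[...,2]>140)
print(blob(T,roi(m,215,258,160,198),.052))
E
```

```text
t 10.05 tcp [0.4627 0.1031 0.0422] rpy [3.141e+00 1.000e-03 2.594e+00] j [ 0.05  0.28 -0.53  0.76 -0.    0.6 ] op 1.0 ff 0.0 wf [-0.5 -0.1  0. ]
tool mm [ 0.4 -0.7 31.7]
[(array([235.6, 176.9]), np.int32(232), array([0.6415, 0.086 , 0.052 ]), 8.6)]
```

jog_arm(deltas=[{"translation":[0,0,15],"delta_rot":[0,0,0]},{"translation":[0,0,11],"delta_rot":[0,0,0]},{"translation":[0,0,6],"delta_rot":[0,0,0]},{"translation":[0,0,0],"delta_rot":[0,0,0]},{"translation":[0,0,0],"delta_rot":[0,0,0]}])

```text
clock: 10.6
tcp_pos: [0.462, 0.1031, 0.0098]
orientation: [-3.141, -0.0, 2.594]
wrist_force: [0.8, -0.3, -0.1]
opening: 1.003
finger_force: 0.0
```

jog_arm(deltas=[{"translation":[0,0,0],"delta_rot":[0,0,0]},{"translation":[0,0,0],"delta_rot":[0,0,0]},{"translation":[0,0,0],"delta_rot":[0,0,0]},{"translation":[0,0,0],"delta_rot":[0,0,0]},{"translation":[0,0,0],"delta_rot":[0,0,0]},{"translation":[0,0,0],"delta_rot":[0,0,0]},{"translation":[0,0,0],"delta_rot":[0,0,0]},{"translation":[0,0,0],"delta_rot":[0,0,0]}], hand=1, grip_force=30)

```text
clock: 11.4
tcp_pos: [0.4622, 0.1031, 0.0103]
orientation: [3.141, 0.001, 2.594]
wrist_force: [-0.7, 0.8, 6.0]
opening: 0.495
finger_force: 29.9
```

```bash
python3 go.py 0.6425 0.0865 0.13
```

```text
t 11.4 tcp [0.4622 0.1031 0.0103] rpy [3.141e+00 1.000e-03 2.594e+00] j [ 0.05  0.32 -0.56  0.68 -0.    0.6 ] op 0.495 ff 29.9 wf [-0.7  0.8  6. ]
tool mm [-162.6   79.7 -119.6]
```

jog_arm(deltas=[{"translation":[0,0,-20],"delta_rot":[0,0,0]},{"translation":[0,0,-40],"delta_rot":[0,0,0]},{"translation":[0,0,-40],"delta_rot":[0,0,0]},{"translation":[-30,15,-20],"delta_rot":[0,0,0]},{"translation":[-40,20,0],"delta_rot":[0,0,0]},{"translation":[-40,20,0],"delta_rot":[0,0,0]},{"translation":[-32.5,15,0],"delta_rot":[0,0,0]},{"translation":[-20,10,0],"delta_rot":[0,0,0]},{"translation":[0,0,0],"delta_rot":[0,0,0]},{"translation":[0,0,0],"delta_rot":[0,0,0]}])

```text
clock: 12.4
tcp_pos: [0.6418, 0.0867, 0.1288]
orientation: [-3.141, -0.002, 2.594]
wrist_force: [-0.3, 0.5, -0.9]
opening: 0.494
finger_force: 30.8
```

```bash
python3 go.py 0.6425 0.0865 0.0635; python3 - <<'E'
from loc import *
T=snap('scene');h=hsv(T);P=cloud(T)
m=roi((h[...,1]<60)&(h[...,2]>90),205,245,162,198)&(P[...,2]>.115)&(P[...,2]<.14)&(P[...,0]<.68)
q=P[m];print(len(q),q.mean(0).round(4),q.min(0).round(3),q.max(0).round(3))
for z in np.arange(.115,.14,.004):
    k=q[(q[:,2]>=z)&(q[:,2]<z+.004)]
    if len(k)>3: print(z.round(3),len(k),k.mean(0).round(4),k.min(0).round(3),k.max(0).round(3))
cv2.imwrite('pics/t3.png',cv2.resize(T['image'][140:230,180:290,::-1],(660,540),interpolation=cv2.INTER_CUBIC))
E
```

```text
t 12.4 tcp [0.6418 0.0867 0.1288] rpy [-3.141e+00 -2.000e-03  2.594e+00] j [ 0.01  0.5   0.06  1.13 -0.    0.56] op 0.494 ff 30.8 wf [-0.3  0.5 -0.9]
tool mm [-0.8  0.3 65.3]
191 [0.6381 0.0905 0.1299] [0.618 0.066 0.119] [0.665 0.116 0.14 ]
0.119 15 [0.6294 0.0958 0.1217] [0.621 0.076 0.12 ] [0.644 0.108 0.123]
0.123 20 [0.6307 0.0964 0.1254] [0.62  0.072 0.123] [0.656 0.112 0.127]
0.127 74 [0.639  0.0901 0.1299] [0.618 0.066 0.127] [0.665 0.116 0.131]
0.131 72 [0.6415 0.0874 0.1321] [0.618 0.068 0.131] [0.661 0.116 0.134]
0.135 4 [0.6328 0.0921 0.1363] [0.62  0.069 0.135] [0.647 0.114 0.138]
0.139 5 [0.6358 0.0968 0.1394] [0.619 0.07  0.139] [0.648 0.116 0.14 ]
```

View pics/t3.png

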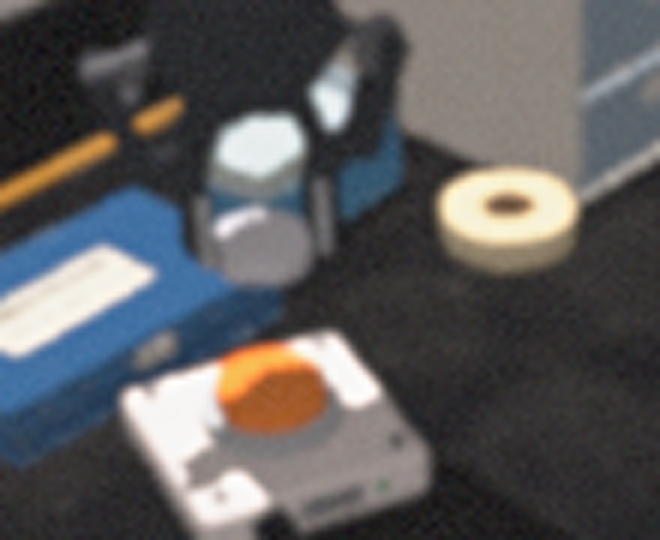

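Orange disc lies centred on the seat (crop (272,388)) and the aluminium disc hangs level above it (262,245). Lowering about 66 mm.

jog_arm(deltas=[{"translation":[0,0,25],"delta_rot":[0,0,0]},{"translation":[0,0,22],"delta_rot":[0,0,0]},{"translation":[0,0,10],"delta_rot":[0,0,0]},{"translation":[0,0,5],"delta_rot":[0,0,0]},{"translation":[0,0,2],"delta_rot":[0,0,0]},{"translation":[0,0,1.5],"delta_rot":[0,0,0]},{"translation":[0,0,0],"delta_rot":[0,0,0]},{"translation":[0,0,0],"delta_rot":[0,0,0]},{"translation":[0,0,0],"delta_rot":[0,0,0]}])

```text
clock: 13.35
tcp_pos: [0.6427, 0.0868, 0.0648]
orientation: [3.141, 0.001, 2.594]
wrist_force: [-0.8, -0.4, -1.2]
opening: 0.493
finger_force: 30.8
```

jog_arm(deltas=[{"translation":[0,0,1.5],"delta_rot":[0,0,0]},{"translation":[0,0,0.7],"delta_rot":[0,0,0]},{"translation":[0,0,0],"delta_rot":[0,0,0]},{"translation":[0,0,0],"delta_rot":[0,0,0]}])

```text
clock: 13.75
tcp_pos: [0.6425, 0.0868, 0.0624]
orientation: [3.141, 0.001, 2.594]
wrist_force: [-1.2, 0.5, 3.6]
opening: 0.49
finger_force: 31.1
```

Contact felt; release and rise.

jog_arm(deltas=[{"translation":[0,0,0],"delta_rot":[0,0,0]},{"translation":[0,0,0],"delta_rot":[0,0,0]},{"translation":[0,0,0],"delta_rot":[0,0,0]},{"translation":[0,0,0],"delta_rot":[0,0,0]},{"translation":[0,0,0],"delta_rot":[0,0,0]},{"translation":[0,0,0],"delta_rot":[0,0,0]},{"translation":[0,0,0],"delta_rot":[0,0,0]},{"translation":[0,0,-20],"delta_rot":[0,0,0]},{"translation":[0,0,-40],"delta_rot":[0,0,0]},{"translation":[0,0,-30],"delta_rot":[0,0,0]}], hand=-1)

```text
clock: 14.75
tcp_pos: [0.6424, 0.0868, 0.1535]
orientation: [3.142, 0.0, 2.594]
wrist_force: [1.9, 0.5, 0.6]
opening: 1.002
finger_force: 0.0
```

```bash
python3 go.py 0.4863 -0.16 0.13 2.159; python3 - <<'E'
from h import *
T=dict(np.load('top0.npz'));P=cloud(T)
print('box',P[108:140,270:318,2].max(), 'along clip end',P[130:150,280:310,2].max())
E
```

```text
t 14.75 tcp [0.6424 0.0868 0.1535] rpy [3.142 0.    2.594] j [ 0.01  0.49  0.1   1.18 -0.    0.56] op 1.002 ff 0.0 wf [1.9 0.5 0.6]
tool mm [   4.7 -292.    23.5]
rot [0.    0.    0.435]
tool mm after turn [-118.7 -266.8   23.5]
box 1.2039224296001254 along clip end 1.2039224296001254
```

jog_arm(deltas=[{"translation":[0,0,0],"delta_rot":[0,0,0.145]},{"translation":[0,0,0],"delta_rot":[0,0,0.145]},{"translation":[0,0,0],"delta_rot":[0,0,0.145]},{"translation":[-20,-44,0],"delta_rot":[0,0,0]},{"translation":[-20,-44,0],"delta_rot":[0,0,0]},{"translation":[-20,-44,0],"delta_rot":[0,0,0]},{"translation":[-20,-44,0],"delta_rot":[0,0,0]},{"translation":[-20,-44,0],"delta_rot":[0,0,0]},{"translation":[-18,-46,0],"delta_rot":[0,0,0]},{"translation":[0,0,20],"delta_rot":[0,0,0]},{"translation":[0,0,0],"delta_rot":[0,0,0]},{"translation":[0,0,0],"delta_rot":[0,0,0]}])

```text
clock: 15.95
tcp_pos: [0.4863, -0.1587, 0.1321]
orientation: [-3.141, -0.001, 2.159]
wrist_force: [-0.5, 0.8, 0.6]
opening: 0.998
finger_force: 0.0
```

```bash
python3 go.py 0.4863 -0.16 0.05 2.159; python3 - <<'E'
from loc import *
T=snap('top');S=snap('scene')
h=hsv(T);P=cloud(T)
m=(h[...,0]<25)&(h[...,1]>100)&(h[...,2]>120);print('or',blob(T,roi(m,215,258,158,198),.052))
hs=hsv(S);PS=cloud(S)
for z in(.058,.046):
    q=PS[185:225,205:255].reshape(-1,3);q=q[(q[:,2]>z)&(q[:,2]<z+.012)];print(z,len(q),q.mean(0).round(4),q.min(0).round(3),q.max(0).round(3))
q=P[160:196,218:256].reshape(-1,3);q=q[(q[:,2]>.059)&(q[:,2]<.075)];print('T top',len(q),q.mean(0).round(4),q.min(0).round(3),q.max(0).round(3))
big=lambda s,b:cv2.resize(s['image'][b[2]:b[3],b[0]:b[1],::-1],(400,400),interpolation=cv2.INTER_CUBIC)
cv2.imwrite('pics/t4.png',np.hstack([big(T,(205,265,147,207)),big(S,(190,350,110,270))]))
E
```

```text
t 15.95 tcp [ 0.4863 -0.1587  0.1321] rpy [-3.141e+00 -1.000e-03  2.159e+00] j [-0.47  0.25 -0.31  1.01  0.    0.51] op 0.998 ff 0.0 wf [-0.5  0.8  0.6]
tool mm [-1.2 -0.7 82.1]
rot [-0.    -0.001 -0.   ]
tool mm after turn [-1.1 -0.7 82.1]
or []
0.058 148 [0.6412 0.0888 0.0641] [0.621 0.065 0.059] [0.664 0.108 0.067]
0.046 92 [0.6316 0.0967 0.052 ] [0.618 0.065 0.046] [0.664 0.113 0.058]
T top 194 [0.6421 0.0853 0.0647] [0.622 0.064 0.059] [0.664 0.106 0.07 ]
```

View pics/t4.png

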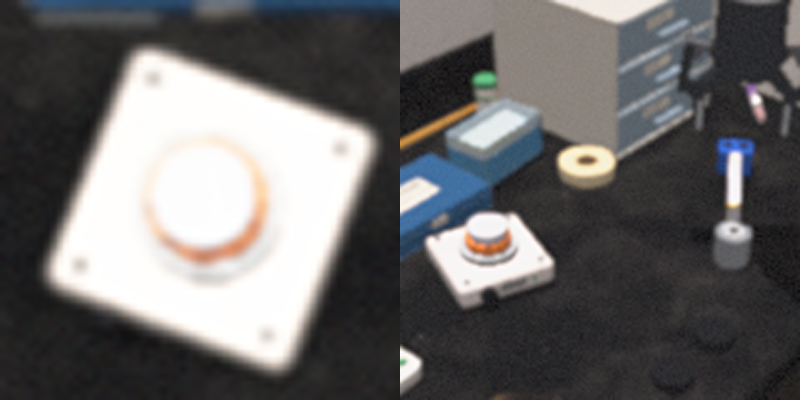

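Both discs are stacked concentric on the seat (top disc at crop (205,193)); the lever is untouched. Now down onto the lever's yellow band.

jog_arm(deltas=[{"translation":[-1,-0.5,40],"delta_rot":[0,0,0]},{"translation":[0,0,40],"delta_rot":[0,0,0]},{"translation":[0,0,20],"delta_rot":[0,0,0]},{"translation":[0,0,12],"delta_rot":[0,0,0]},{"translation":[0,0,6],"delta_rot":[0,0,0]},{"translation":[0,0,0],"delta_rot":[0,0,0]},{"translation":[0,0,0],"delta_rot":[0,0,0]}])

```text
clock: 16.75
tcp_pos: [0.4877, -0.1603, 0.0151]
orientation: [3.141, 0.002, 2.159]
wrist_force: [0.2, 0.5, 0.7]
opening: 1.002
finger_force: 0.0
```

jog_arm(deltas=[{"translation":[0,0,0],"delta_rot":[0,0,0]},{"translation":[0,0,0],"delta_rot":[0,0,0]},{"translation":[0,0,0],"delta_rot":[0,0,0]},{"translation":[0,0,0],"delta_rot":[0,0,0]},{"translation":[0,0,0],"delta_rot":[0,0,0]},{"translation":[0,0,0],"delta_rot":[0,0,0]},{"translation":[0,0,0],"delta_rot":[0,0,0]},{"translation":[0,0,0],"delta_rot":[0,0,0]},{"translation":[0,0,0],"delta_rot":[0,0,0]},{"translation":[0,0,0],"delta_rot":[0,0,0]},{"translation":[0,0,0],"delta_rot":[0,0,0]}], hand=1, grip_force=60)

```text
clock: 17.85
tcp_pos: [0.4866, -0.1603, 0.0143]
orientation: [-3.141, 0.001, 2.159]
wrist_force: [-1.9, -0.5, 4.9]
opening: 0.153
finger_force: 60.0
```

jog_arm(deltas=[{"translation":[0,0,-5],"delta_rot":[0,0,0]},{"translation":[0,0,-10],"delta_rot":[0,0,0]},{"translation":[0,0,-15],"delta_rot":[0,0,0]},{"translation":[0,0,0],"delta_rot":[0,0,0]},{"translation":[0,0,0],"delta_rot":[0,0,0]}])

```text
clock: 18.35
tcp_pos: [0.4868, -0.1601, 0.0441]
orientation: [3.141, 0.001, 2.159]
wrist_force: [0.6, -0.8, -4.8]
opening: 0.153
finger_force: 58.9
```

```bash
python3 go.py; cat > lev.py <<'E'
from loc import *
def pts(z0,z1,tx,ty):
    for n in('top','scene'):
        s=snap(n);h=hsv(s);P=cloud(s)
        near=np.hypot(P[...,0]-tx,P[...,1]-ty)<.2
        b=(h[...,0]>105)&(h[...,0]<128)&(h[...,1]>130)&near&(P[...,2]>z0)&(P[...,2]<z1)
        print(n,'clip',b.sum(),P[b].mean(0).round(4) if b.sum() else '',P[b][:,2].max().round(4) if b.sum() else '')
        yield s,h,P
E
python3 - <<'E'
from lev import *
o=[]
for s,h,P in pts(.03,.1,.5,-.2):
    q=P[np.hypot(P[...,0]-.453,P[...,1]+.110)<.022];q=q[q[:,2]>.05];print('boss',len(q),q.mean(0).round(4),q.max(0).round(4),np.percentile(q[:,2],80))
    o.append(s)
b=[(270,390,180,270),(270,370,120,195)]
cv2.imwrite('pics/t5.png',np.hstack([cv2.resize(s['image'][v0:v1,u0:u1,::-1],(400,300),interpolation=cv2.INTER_CUBIC) for s,(u0,u1,v0,v1) in zip(o,[(270,390,180,270),(250,390,130,235)])]))
E
```

```text
t 18.35 tcp [ 0.4868 -0.1601  0.0441] rpy [3.141e+00 1.000e-03 2.159e+00] j [-0.47  0.34 -0.43  0.8   0.    0.51] op 0.153 ff 58.9 wf [ 0.6 -0.8 -4.8]
top clip 7 [ 0.581  -0.2731  0.0648] 0.0675
boss 860 [ 0.4532 -0.1094  0.4487] [ 0.4748 -0.089   0.5823] 0.5657733087874608
scene clip 0  
boss 1392 [ 0.458  -0.1102  0.3681] [ 0.4748 -0.0885  0.5482] 0.48052409084993664
```

View pics/t5.png

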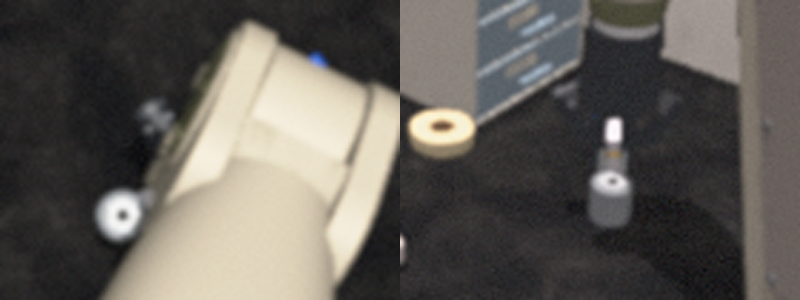

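Lever is lifted level (boss upright, weight about 4.8 N on the wrist). Check obstacle heights near the goal before transporting.

```bash
python3 - <<'E'
from h import *
for n in('top0.npz','scene0.npz'):
    T=dict(np.load(n));P=cloud(T)[T['depth']>0]
    for nm,a,b,c,d in(('clip end zone',.70,.80,-.13,0.0),('goal region',.56,.80,-.12,.2),('transit',.42,.66,-.3,.1),('cab',.60,.72,-.40,-.14)):
        q=P[(P[:,0]>a)&(P[:,0]<b)&(P[:,1]>c)&(P[:,1]<d)&(P[:,2]>.004)&(P[:,2]<.4)]
        print(n,nm,len(q),q[:,2].max().round(3) if len(q) else '',q[q[:,2]>.06].min(0).round(3) if (q[:,2]>.06).any() else '')
E
python3 go.py 0.6763 0.0365 0.118
```

```text
top0.npz clip end zone 749 0.067 [ 0.769 -0.13   0.06 ]
top0.npz goal region 4014 0.067 [ 0.769 -0.119  0.06 ]
top0.npz transit 2195 0.048 
top0.npz cab 2894 0.201 [ 0.675 -0.396  0.06 ]
scene0.npz clip end zone 641 0.065 [ 0.768 -0.13   0.06 ]
scene0.npz goal region 3079 0.065 [ 0.768 -0.118  0.06 ]
scene0.npz transit 1110 0.044 
scene0.npz cab 2688 0.199 [ 0.675 -0.397  0.06 ]
t 18.45 tcp [ 0.4861 -0.1598  0.0434] rpy [-3.141e+00 -1.000e-03  2.159e+00] j [-0.47  0.34 -0.43  0.8   0.    0.51] op 0.156 ff 58.9 wf [ 0.1  0.4 -4. ]
tool mm [ 57.9 267.1 -74.7]
```

jog_arm(deltas=[{"translation":[0,0,-10],"delta_rot":[0,0,0]},{"translation":[0,0,-20],"delta_rot":[0,0,0]},{"translation":[0,0,-20],"delta_rot":[0,0,0]},{"translation":[4,3,-15],"delta_rot":[0,0,0]},{"translation":[10,7,-8],"delta_rot":[0,0,0]},{"translation":[18,12,-2],"delta_rot":[0,0,0]},{"translation":[24,16,0],"delta_rot":[0,0,0]},{"translation":[24,16,0],"delta_rot":[0,0,0]},{"translation":[24,16,0],"delta_rot":[0,0,0]},{"translation":[24,16,0],"delta_rot":[0,0,0]},{"translation":[18,12,0],"delta_rot":[0,0,0]},{"translation":[10,7,0],"delta_rot":[0,0,0]}])

```text
clock: 19.65
tcp_pos: [0.4864, 0.0302, 0.1186]
orientation: [-3.141, -0.001, 2.161]
wrist_force: [-0.0, -0.2, -5.2]
opening: 0.153
finger_force: 58.8
```

jog_arm(deltas=[{"translation":[0,4,0],"delta_rot":[0,0,0]},{"translation":[-8,12,0],"delta_rot":[0,0,0]},{"translation":[-14,21,0],"delta_rot":[0,0,0]},{"translation":[-18,26,0],"delta_rot":[0,0,0]},{"translation":[-18,26,0],"delta_rot":[0,0,0]},{"translation":[-18,26,0],"delta_rot":[0,0,0]},{"translation":[-14,21,0],"delta_rot":[0,0,0]},{"translation":[-6,10,0],"delta_rot":[0,0,0]},{"translation":[0,0,0],"delta_rot":[0,0,0]},{"translation":[0,0,0],"delta_rot":[0,0,0]},{"translation":[0,0,0],"delta_rot":[0,0,0]}])

```text
clock: 20.75
tcp_pos: [0.6611, 0.0287, 0.1186]
orientation: [-3.14, -0.001, 2.158]
wrist_force: [0.1, 0.2, -4.5]
opening: 0.151
finger_force: 59.1
```

```bash
python3 go.py 0.6763 0.0365 0.118
```

```text
t 20.75 tcp [0.6611 0.0287 0.1186] rpy [-3.140e+00 -1.000e-03  2.158e+00] j [-0.08  0.54  0.09  1.12 -0.    0.91] op 0.151 ff 59.1 wf [ 0.1  0.2 -4.5]
tool mm [-1.9 17.   0.6]
```

jog_arm(deltas=[{"translation":[-1,8,0],"delta_rot":[0,0,0]},{"translation":[-1,7,0],"delta_rot":[0,0,0]},{"translation":[0,2,0],"delta_rot":[0,0,0]},{"translation":[0,0,0],"delta_rot":[0,0,0]},{"translation":[0,0,0],"delta_rot":[0,0,0]},{"translation":[0,0,0],"delta_rot":[0,0,0]}])

```text
clock: 21.35
tcp_pos: [0.6772, 0.0369, 0.1189]
orientation: [-3.141, -0.0, 2.159]
wrist_force: [-0.4, 0.4, -3.7]
opening: 0.153
finger_force: 59.2
```

```bash
python3 go.py 0.6763 0.0365 0.118; python3 - <<'E'
from loc import *
o=[]
for n in('top','scene'):
    s=snap(n);P=cloud(s);ok=s['depth']>0
    m=ok&(np.hypot(P[...,0]-.6425,P[...,1]-.0865)<.04)&(P[...,2]>.136)&(P[...,2]<.152)
    q=P[m];print(n,'boss top',len(q),q.mean(0).round(4) if len(q) else '')
    if len(q)>10: print(q.min(0).round(3),q.max(0).round(3), np.linalg.lstsq(np.c_[q[:,:2],np.ones(len(q))],q[:,2],rcond=None)[0].round(3))
    m=ok&(np.hypot(P[...,0]-.6425,P[...,1]-.0865)<.04)&(P[...,2]>.055)&(P[...,2]<.07)
    q=P[m];print('disc',len(q),q.mean(0).round(4) if len(q) else '')
    o.append(s)
cv2.imwrite('pics/t6.png',np.hstack([cv2.resize(s['image'][v0:v1,u0:u1,::-1],(400,400),interpolation=cv2.INTER_CUBIC) for s,(u0,u1,v0,v1) in zip(o,[(200,320,110,230),(180,300,120,240)])]))
E
```

```text
t 21.35 tcp [0.6772 0.0369 0.1189] rpy [-3.141 -0.     2.159] j [-0.06  0.57  0.14  1.14 -0.    0.92] op 0.153 ff 59.2 wf [-0.4  0.4 -3.7]
tool mm [ 0.1 -0.9  0.9]
top boss top 0 
disc 0 
scene boss top 158 [0.6412 0.0884 0.1437]
[0.623 0.054 0.136] [0.668 0.108 0.149] [0.038 0.017 0.118]
disc 165 [0.6399 0.0898 0.0635]
```

View pics/t6.png

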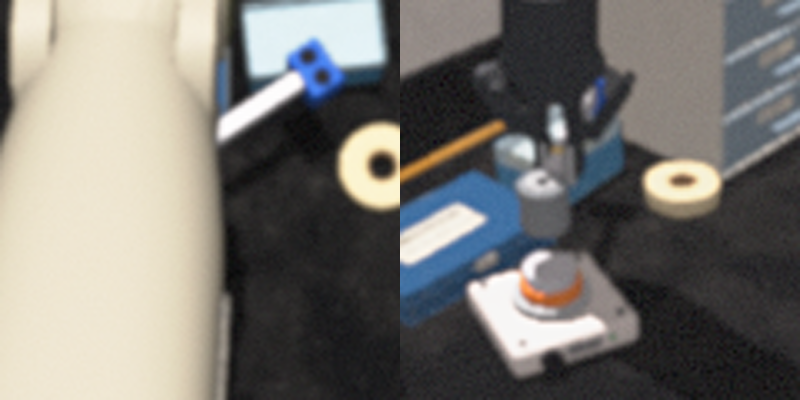

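The boss hangs upright over the centred disc stack, 1–2 mm off by depth, with about 40 mm clearance, and the clip is clear of the boxes. Handing in.

```bash
python3 -c "
from station import arm
print(arm.job_done())"
```

```text
the job is handed in; nothing more can be done
None
```

The job is handed in (no verdict came back): both discs are stacked centred on the seat, and the arm is holding the lever level at its yellow band, with the boss within about 2 mm of the disc centre and about 4 cm above it, at 21 s on the clock.

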